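Put the round hand stamp away in the press-latch drawer

TASK

At the mail desk, press the round steel latch on top of the grey desk case so that its hidden drawer springs open. Then stand the hand stamp with the round base upright on the drawer's floor and leave the drawer open. Leave the stamp with the oblong base standing where it is.

Things in the scene. Friction and masses are not known exactly. Their poses are not given: they have to be found in the camera images.
- latch_top (a point): centre of the top of the press latch: flat round steel pad, 36 mm across, 14 mm proud of the top of the fixed grey desk case (70 mm high; its top reaches 80 mm from here towards -x, the drawer's side, 126 to +x, 52 to +y, 122 to -y in this point's axes). Pressed straight down it travels 10 mm and springs back; it frees the drawer about 5 mm down at about 4 N and bottoms at 5 N
- drawer_spot (a point): point on the drawer's floor, 55 mm behind its front face, mid-width; -x is the way it opens. Shut, the drawer is hidden in the case, its plain front flush. Freed, a spring slides it out 110 mm in about 1 s and keeps it out; this is then the middle of its open part (104 mm in x, 132 mm wide inside). Floor 14 mm above the table; side walls rise 30 mm above the floor, front panel 48 mm
- seal_mid (a point): the stamp to put away, upright on the table: round black base 42 mm across and 14 mm high, upright round wooden handle 24 mm across (straight from 28 to 64 mm above its foot), 76 mm high overall, about 0.11 kg. The point is its centre, on its axis, 38 mm above its foot; z is up its axis
- oblong_mid (a point): the other stamp, to be left alone, upright on the table: the same wooden handle and height, but an oblong black base 70 mm (x) by 26 mm (y), 14 mm high. The point is its centre, 38 mm above its foot; z is up its axis
There are look-alikes about, which are no part of the job. What is shaped like the part that bears seal_mid but pink or purple is not meant.

How it is judged:
On the way:
1. the latch has been pressed and the drawer has sprung open (distance of drawer_spot from where it was at the start of the episode above 0.09 m), for 0.2 s.
At the end, for the whole second after the job is handed in: the drawer is out by more than 80 mm, and the round stamp stands released on its floor: its centre 30 to 46 mm above the floor, within 50 mm sideways and from 35 mm in front of (towards the front panel) to 45 mm behind the drawer point, upright within 0.17 rad (10 degrees) (distance of drawer_spot from where it was at the start of the episode above 0.08 m and x of seal_mid in the frame of drawer_spot between -0.035 and 0.045 m and y of seal_mid in the frame of drawer_spot between -0.05 and 0.05 m and z of seal_mid in the frame of drawer_spot between 0.03 and 0.046 m and angle between seal_mid's own z axis and vertical below 0.17 rad); the robot touches nothing.
It fails at once if the stamp with the oblong base is moved more than 30 mm or tipped more than 0.35 rad (20 degrees) (distance of oblong_mid from where it was at the start of the episode above 0.03 m or angle between oblong_mid's own z axis and vertical above 0.35 rad).
It also fails if it takes over 50 s, if anything falls off the work surface, if the arm or the gripper's body presses on something with over 40 N, if the wrist force passes 120 N, or if a joint passes its speed limit or range.

ROBOT

A 6-joint arm with a two-finger parallel gripper is mounted at the origin on the work surface. World frame = base frame: x ahead of the robot, y to its left, z up, the work surface at z = 0. Lengths are in m, angles in rad, forces in N, time in s.
With the tool pointing down it reaches from about 0.375 to 0.75 m from the base axis. Payload 9 kg.
Tool frame: the origin (TCP) lies at the very end of the fingers, on their centre line; the grasp point (between the pads) lies 19 mm behind it; z points along the fingers, x is the direction in which the jaws open and shut, and the axes are right-handed (so a half turn about z gives the same grasp; the last joint's range is limited). The gripper opens to 85 mm and grips with 20 to 120 N. Pads are 22 mm wide; open, the fingers measure 114 mm over their backs; the gripper's body (76 mm by 85 mm) begins 54 mm behind the grasp point. The pads swing forward as they close: fully open they stand 13 mm farther back than shut.
Start: joints at [0.889, 0.104, 0.097, 1.564, 0, 1.353], TCP at [0.268, 0.537, 0.192] pointing down, gripper open.
Joint ranges: [-2.99, 2.99], [-0.84, 1.86], [-1.1, 1.16], [-1.84, 2.11], [-1.51, 1.56], [-3.14, 3.14]. Speed limits (rad/s): [2.22, 2.22, 2.57, 3.14, 3.14, 3.14].

INTERFACE

Orientations are given as a unit quaternion [x, y, z, w].
In Python, from station import arm gives the robot as it stands. The module is installed in compiled form; this text tells all that it offers.
- The arm moves only by the tool carry_out, never from a script. Its argument "deltas" is a list of rows, each a list of 3 entries, a list of its own where there are three numbers: the turn, a rotation vector about the tool's x, y, z as a fraction of full scale, then the shift along the tool's x, y, z as a fraction of full scale, then the gripper's target within -1 to 1 (fully open at 1, half-way at 0, shut at -1). In form: [[[ax, ay, az], [dx, dy, dz], jaw], ...]. A call has 1 to 10 rows; each row is the pose to reach, as a shift and turn from the pose measured when the call began, along the tool's axes at that moment; what a row does not reach only later rows make up. Full scale, the value 1, is 0.25 m for a shift and 2 rad for a turn. A row lasts 1/10 s, in which the tool goes at most 50 mm and 8.59 degrees, less where a joint would pass 70% of its speed; a pose out of reach is approached as far as the arm can. A call with a number of a shift or a turn outside -1 to 1 is refused whole. A call with a gripper value outside its range is refused whole. The fingers move at their own pace and stop on an object; "grip_force" is the grip in N (left out, the last holds). Time passes only in rows, so rows that repeat a pose let the fingers close. It gives the time, the measured TCP pose, the force and the opening at its end, in the units of the state.
- arm.get_obs(): the state, without advancing time (a new reading comes with each control period).
- arm.grab_frame(name): name is "side" or "top" or "wrist"; returns (picture, depth): 400x640x3 uint8, blue, green, red; 400x640 float32, m along the optical axis (not along the pixel's ray), 0 where there is no reading.
- arm.camera_model(name): a dict with "vfov" (degrees; the focal length in pixels is half the picture's height over the tangent of half this angle, whatever the lens; pixels are square), "cx", "cy" (the principal point, pixels), "origin" and "attitude" of the camera in the world; the wrist camera has in their place "hand_eye" (4x4, takes a point from camera to tool coordinates, whose origin is the TCP and whose axes are the tool frame's). Camera axes: x right, y up, looking along -z (the intrinsics and any distortion apply to the point x, -y, -z); pixel columns grow to the right and rows downward; lengths in m; the calibration is good to about 2 mm. A picture is of the moment at which its call begins: read the wrist's pose just before it. camera_model takes no time and is no camera call.
- arm.close_job(): hands the job in, once; it reports no verdict.
Trained networks look in the newest picture that a camera, given by its name, has taken for a name from the list of things; names that differ only in an ending like _2 or _b are one class to them, and where a whole thing is asked for, a point or a joint stands for the part that bears it (a point fixed in the world has none). Each returns a list of dicts, best first, with "p" (0 to 1); they miss things now and then, are a little off and sometimes report something else, mostly with a low value. They report only what shows in the picture. A call takes as long as a camera call. They do not tell look-alikes from the thing itself.
- arm.find_in(camera, target): "at" ([x, y, z] in m, in world coordinates, good to about 4 mm: the middle of the surface that is visible of it).
- arm.outline_of(camera, target): "region" (400x640 bool, what is visible of it).
The state is a dict: "time_s": time; "joint_positions": joint angles; "dq": joint speeds; "joint_torque": joint torques, N m; "tcp_pos": TCP position; "tcp_rot": TCP orientation; "contact_force": force on the tool from outside, world axes, zero at the start; "wrist_torque": the same for the moment, N m; "grip_width": finger opening in m.
Only numpy, scipy, OpenCV 4.12 (cv2) and the standard library are available. Lean on these libraries where they do the work, as an engineer would, in place of code of your own. Each camera call takes 0.05 s, during which the arm holds its last target. There are 200 camera calls.

## Working session

There is one attempt and no reset: what is moved stays moved. The work goes in short steps, Python scripts to look and compute and a tool call to move; the robot and the scene stay as the last step left them, time stands still between calls to the robot, and variables do not carry over. Pictures are saved under pics/ and viewed, about 8 in all and at most 12, crops included, and the job is handed in when it is done.

Besides the shell and the picture viewer there is one more tool, called after "Emit:" as name(argument=value, ...) on one line, values as JSON. carry_out: Moves the arm, as the interface text tells. Its arguments: {"type":"object","properties":{"deltas":{"type":"array","items":{"type":"array"}},"grip_force":{"type":"number"}},"required":["deltas"]}

```bash
mkdir -p pics; cat > h.py <<'E'
import numpy as np, cv2
from station import arm
from scipy.spatial.transform import Rotation as R
def cam(name):
    m=arm.camera_model(name); f=200/np.tan(np.radians(m['vfov'])/2)
    return m,f
def cloud(name,d):
    m,f=cam(name); v,u=np.mgrid[0:400,0:640]
    P=np.stack([(u-m['cx'])/f*d,-(v-m['cy'])/f*d,-d],-1)
    if 'hand_eye' in m:
        o=arm.get_obs(); T=np.array(m['hand_eye']); P=P@T[:3,:3].T+T[:3,3]
        return P@R.from_quat(o['tcp_rot']).as_matrix().T+o['tcp_pos']
    A=np.array(m['attitude']); A=R.from_quat(A).as_matrix() if A.size==4 else A.reshape(3,3)
    return P@A.T+np.array(m['origin'])
E
python3 - <<'E'
from h import *
o=arm.get_obs();print(o)
for c in('top','side'):
    m=arm.camera_model(c);print(c,m)
    i,d=arm.grab_frame(c);cv2.imwrite(f'pics/{c}0.png',i)
    P=cloud(c,d);np.save(f'{c}0.npy',P)
    for t in('latch_top','seal_mid','oblong_mid','drawer_spot'):
        print(c,t,[(np.round(x['at'],3),round(x['p'],2)) for x in arm.find_in(c,t)])
E
```

```text
{'time_s': 0.0, 'joint_positions': array([8.89289914e-01, 1.04683166e-01, 9.64683791e-02, 1.56390932e+00,
       1.92001271e-05, 1.35310578e+00]), 'dq': array([-8.56769142e-04,  1.39296084e-03, -1.74130767e-03,  2.30735658e-04,
        6.43961152e-05,  2.45263863e-04]), 'joint_torque': array([ 7.56007448e-04, -5.56936204e+01,  5.03643930e+01,  1.71920587e-02,
       -2.28699014e-04,  7.00458912e-06]), 'tcp_pos': array([0.26814975, 0.53631392, 0.19083132]), 'tcp_rot': array([ 8.50694850e-01,  5.25659425e-01, -6.29975293e-04,  2.09704720e-04]), 'contact_force': array([ 0.45880903, -0.25100255,  0.38714594]), 'wrist_torque': array([ 0.03056649, -0.00518975, -0.0067864 ]), 'grip_width': 0.08560403426269811}
top {'vfov': 46.62796737760231, 'cx': 323.56862755980814, 'cy': 197.19150803175373, 'origin': array([ 0.46474711, -0.06336884,  0.89372274]), 'attitude': array([-0.0082856 ,  0.01467766,  0.7141381 , -0.69980189])}
top latch_top [(array([0.635, 0.116, 0.083]), 0.72)]
top seal_mid [(array([ 0.35 , -0.193,  0.014]), 0.96), (array([ 0.423, -0.202,  0.018]), 0.7)]
top oblong_mid [(array([ 0.548, -0.325,  0.015]), 0.71)]
top drawer_spot [(array([0.543, 0.102, 0.058]), 0.55)]
side {'vfov': 42.53596807391257, 'cx': 311.8712673035641, 'cy': 189.08764666651433, 'origin': array([0.41382264, 0.64989154, 0.89387717]), 'attitude': array([-0.0172689 ,  0.35595752,  0.93167993, -0.07048783])}
side latch_top [(array([0.635, 0.125, 0.086]), 0.74)]
side seal_mid [(array([ 0.34 , -0.189,  0.029]), 0.96), (array([ 0.423, -0.201,  0.027]), 0.89), (array([ 0.509, -0.232,  0.03 ]), 0.84)]
side oblong_mid [(array([ 0.56 , -0.318,  0.013]), 0.71)]
side drawer_spot [(array([0.546, 0.112, 0.042]), 0.84)]
```

View pics/top0.png

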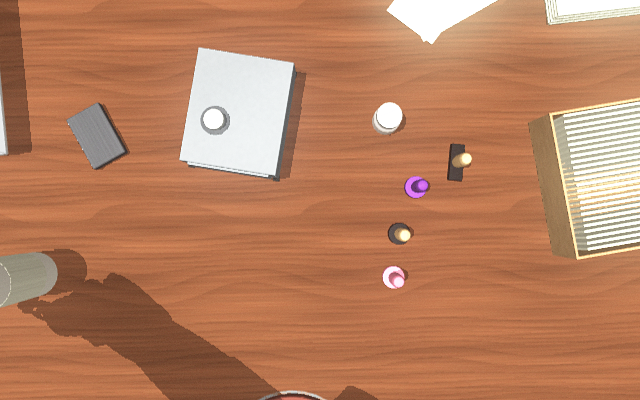

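View pics/side0.png

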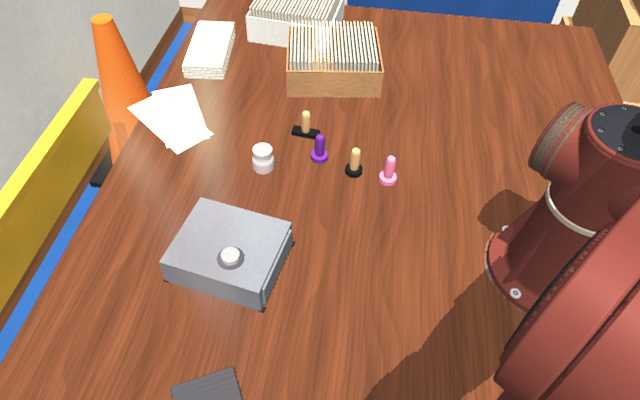

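The top view shows the latch at about (213,119) and the drawer front on the case's lower edge. The round black stamp is at (400,234), with pink at (394,277), purple at (416,187) and the oblong one at (457,162). I'll refine these positions from depth.

```bash
python3 - <<'E'
from h import *
for c in('top','side'):
    P=np.load(c+'0.npy'); z=P[...,2]
    near=lambda x,y,r:np.hypot(P[...,0]-x,P[...,1]-y)<r
    m=near(.635,.12,.04)&(z>.078)&(z<.1); q=P[m]; print(c,'latch',len(q),np.median(q,0),(q.min(0)+q.max(0))/2,np.ptp(q,axis=0))
    for n,x,y in(('round',.423,-.202),('purple',.509,-.232),('pink',.345,-.19),('obl',.548,-.325)):
        m=near(x,y,.03)&(z>.066); q=P[m]; b=P[near(x,y,.05)&(z>.006)&(z<.02)]
        print(n,len(q),np.round(np.median(q,0),4),np.round(q.max(0),3), 'base',np.round((b.min(0)+b.max(0))/2,4))
    m=near(.66,.09,.2)&(z>.06)&(z<.077); q=P[m][:,:2].astype(np.float32)
    r=cv2.minAreaRect(q*1000); print('case',r,np.round(cv2.boxPoints(r)),np.median(P[m][:,2]))
E
```

```text
top latch 328 [0.63174128 0.11970873 0.08399392] [0.63191885 0.12049892 0.08293266] [0.03547362 0.03571244 0.00956198]
round 121 [ 0.4217 -0.2117  0.073 ] [ 0.432 -0.202  0.079] base [ 0.4216 -0.2122  0.0133]
purple 125 [ 0.5092 -0.2447  0.0736] [ 0.521 -0.235  0.079] base [ 0.5101 -0.2453  0.0126]
pink 128 [ 0.3411 -0.1984  0.0732] [ 0.351 -0.189  0.079] base [ 0.3397 -0.1908  0.0123]
obl 126 [ 0.5544 -0.3232  0.0735] [ 0.566 -0.315  0.079] base [ 0.5555 -0.3254  0.0131]
case ((646.5494995117188, 82.24732971191406), (175.0884246826172, 210.87449645996094), 79.58077239990234) [[527.  15.]
 [734. -23.]
 [766. 149.]
 [559. 187.]] 0.07025988991013621
side latch 254 [0.63337321 0.12283036 0.08343256] [0.6338894  0.1211142  0.08280856] [0.03414813 0.03682245 0.00949078]
round 60 [ 0.4233 -0.208   0.072 ] [ 0.434 -0.199  0.079] base [ 0.4234 -0.1926  0.0129]
purple 56 [ 0.5108 -0.2422  0.0722] [ 0.521 -0.234  0.077] base [ 0.5114 -0.2427  0.0127]
pink 60 [ 0.3413 -0.1939  0.072 ] [ 0.351 -0.185  0.08 ] base [ 0.3415 -0.1948  0.0131]
obl 48 [ 0.5563 -0.3216  0.0722] [ 0.567 -0.315  0.078] base [ 0.5569 -0.3249  0.0129]
case ((648.0023193359375, 82.2197494506836), (177.9009246826172, 211.9262237548828), 79.54617309570312) [[528.  14.]
 [736. -24.]
 [768. 150.]
 [560. 189.]] 0.06954922639885336
```

```bash
cat >> h.py <<'E'
def go(p,yaw=None):
    o=arm.get_obs(); r=R.from_quat(o['tcp_rot']); s=r.inv().apply(np.array(p)-o['tcp_pos'])/.25
    x=r.as_matrix()[:,0]; y=np.arctan2(x[1],x[0]) if yaw is None else np.radians(yaw)
    t=R.from_matrix(np.c_[[np.cos(y),np.sin(y),0],[np.sin(y),-np.cos(y),0],[0,0,-1]])
    print('turn',np.round((r.inv()*t).as_rotvec()/2,3),'shift',np.round(s,3),'rows',np.linalg.norm(s)*5)
E
python3 -c "
from h import *
go([.45,.33,.19]);go([.6325,.121,.12])"
```

```text
turn [ 0. -0. -0.] shift [-0.414  1.019  0.007] rows 5.502242618017489
turn [ 0. -0. -0.] shift [-0.836  2.046  0.286] rows 11.143917815609175
```

Emit:
carry_out(deltas=[[[0,0,0],[-0.41,1.0,0],-1],[[0,0,0],[-0.41,1.0,0],-1],[[0,0,0],[-0.41,1.0,0],-1],[[0,0,0],[-0.41,1.0,0],-1],[[0,0,0],[-0.41,1.0,0],-1],[[0,0,0],[-0.41,1.0,0],-1],[[0,0,0],[-0.41,1.0,0],-1],[[0,0,0],[-0.41,1.0,0],-1]], grip_force=30)

```text
time_s: 1.3
tcp_pos: [0.4461, 0.333, 0.1916]
tcp_rot: [0.851, 0.525, -0.0, -0.0]
contact_force: [-0.1, -0.1, 0.5]
grip_width: -0.0001
```

```bash
python3 -c "
from h import *
go([.6325,.121,.12]);print(arm.get_obs())"
```

```text
turn [-0. -0.  0.] shift [-0.424  1.047  0.286] rows 5.824814932940658
{'time_s': 1.3, 'joint_positions': array([ 4.06110726e-01, -2.80594538e-02, -3.79545994e-02,  1.56100960e+00,
        3.19471483e-04,  8.70973559e-01]), 'dq': array([ 0.0314451 , -0.00329514, -0.00149343,  0.00273892,  0.00081267,
        0.00415391]), 'joint_torque': array([ -1.92806415, -48.63383889,  50.39317846,  -0.10300961,
        -0.10083883,  -0.08126155]), 'tcp_pos': array([0.44613585, 0.33303879, 0.19161791]), 'tcp_rot': array([ 8.50970084e-01,  5.25214134e-01, -3.02530481e-05, -1.65948901e-04]), 'contact_force': array([-0.14316667, -0.08390904,  0.45746641]), 'wrist_torque': array([0.01068632, 0.04039177, 0.00927864]), 'grip_width': -7.990141152185005e-05}
```

Emit:
carry_out(deltas=[[[0,0,0],[-0.424,1.0,0.25],-1],[[0,0,0],[-0.424,1.0,0.25],-1],[[0,0,0],[-0.424,1.0,0.25],-1],[[0,0,0],[-0.424,1.0,0.25],-1],[[0,0,0],[-0.424,1.0,0.25],-1],[[0,0,0],[-0.424,1.0,0.25],-1],[[0,0,0],[-0.424,1.0,0.25],-1],[[0,0,0],[-0.424,1.0,0.25],-1],[[0,0,0],[-0.424,1.0,0.25],-1]])

```text
time_s: 2.2
tcp_pos: [0.6215, 0.128, 0.1295]
tcp_rot: [0.85, 0.526, 0.0, -0.0]
contact_force: [0.3, -0.5, -0.0]
grip_width: 0.0
```

```bash
python3 -c "
from h import *
go([.6325,.121,.09]);go([.6325,.121,.075])"
```

```text
turn [-0. -0.  0.] shift [-0.006  0.052  0.158] rows 0.8321119684653473
turn [-0. -0.  0.] shift [-0.006  0.052  0.218] rows 1.120922325607164
```

Press gradually, hold, then retract.

Emit:
carry_out(deltas=[[[0,0,0],[-0.006,0.052,0.12],-1],[[0,0,0],[-0.006,0.052,0.16],-1],[[0,0,0],[-0.006,0.052,0.18],-1],[[0,0,0],[-0.006,0.052,0.2],-1],[[0,0,0],[-0.006,0.052,0.215],-1],[[0,0,0],[-0.006,0.052,0.22],-1],[[0,0,0],[-0.006,0.052,0.22],-1],[[0,0,0],[-0.006,0.052,0.22],-1]])

```text
time_s: 3.0
tcp_pos: [0.6327, 0.1209, 0.075]
tcp_rot: [0.85, 0.526, 0.0, -0.0]
contact_force: [-0.2, 0.4, 0.3]
grip_width: -0.0001
```

```bash
python3 -c "
from h import *
i,d=arm.grab_frame('side');cv2.imwrite('pics/side1.png',i[150:,100:450])"
```

```text
(no output)
```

View pics/side1.png

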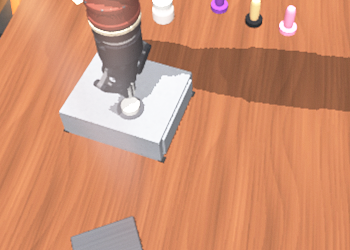

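```bash
python3 - <<'E'
from h import *
m,f=cam('side');A=R.from_quat(m['attitude']).as_matrix()
def pr(p):
    q=A.T@(np.array(p)-m['origin']); return m['cx']+f*q[0]/-q[2], m['cy']-f*q[1]/-q[2]
o=arm.get_obs();i,d=arm.grab_frame('side');P=cloud('side',d)
print(o['tcp_pos'],pr(o['tcp_pos']),pr([.6325,.121,.084]))
big=cv2.resize(i[190:310,160:310],None,fx=5,fy=5,interpolation=cv2.INTER_NEAREST)
u,v=pr(o['tcp_pos']);cv2.drawMarker(big,(int((u-160)*5),int((v-190)*5)),(0,0,255))
cv2.imwrite('pics/side2.png',big)
q=P[240:266,215:245]; print(np.round(q[::4,::6],3))
E
```

```text
[0.63271784 0.12088741 0.07498275] (np.float64(230.2972149355378), np.float64(257.03473869277207)) (np.float64(229.91601303608874), np.float64(254.39486317114716))
[[[0.639 0.159 0.18 ]
  [0.633 0.148 0.166]
  [0.631 0.127 0.138]
  [0.622 0.12  0.131]
  [0.627 0.077 0.072]]

 [[0.671 0.092 0.07 ]
  [0.642 0.132 0.13 ]
  [0.631 0.129 0.129]
  [0.622 0.123 0.123]
  [0.624 0.087 0.072]]

 [[0.669 0.102 0.07 ]
  [0.657 0.1   0.07 ]
  [0.642 0.107 0.083]
  [0.63  0.106 0.084]
  [0.622 0.095 0.071]]

 [[0.666 0.111 0.07 ]
  [0.651 0.118 0.084]
  [0.639 0.118 0.086]
  [0.628 0.114 0.083]
  [0.62  0.105 0.071]]

 [[0.665 0.118 0.066]
  [0.648 0.128 0.085]
  [0.637 0.126 0.085]
  [0.625 0.125 0.085]
  [0.617 0.115 0.073]]

 [[0.661 0.129 0.071]
  [0.648 0.132 0.077]
  [0.635 0.133 0.082]
  [0.624 0.132 0.083]
  [0.616 0.122 0.071]]

 [[0.659 0.137 0.069]
  [0.647 0.137 0.073]
  [0.634 0.138 0.077]
  [0.624 0.136 0.076]
  [0.614 0.131 0.071]]]
```

View pics/side2.png

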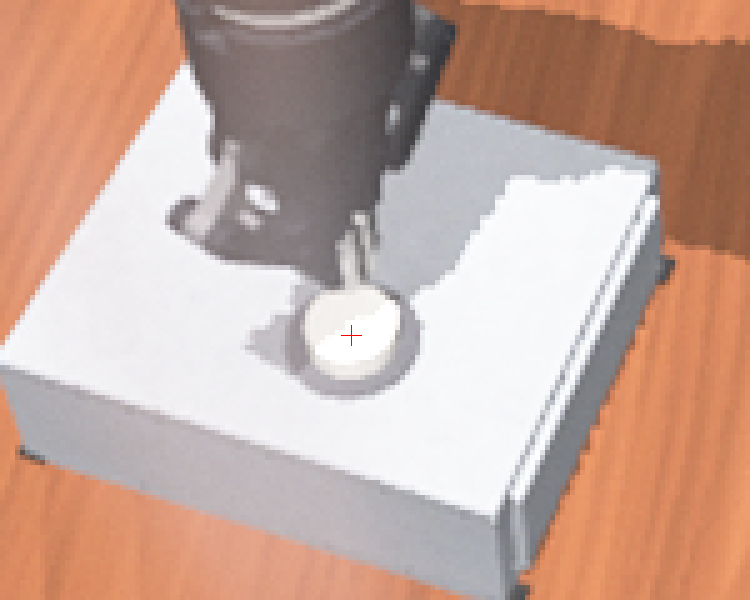

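```bash
python3 - <<'E'
from h import *
i,d=arm.grab_frame('top');w,dw=arm.grab_frame('wrist')
print(arm.camera_model('wrist'))
big=np.hstack([cv2.resize(i[20:200,150:330],(400,400)),cv2.resize(w,None,fx=.62,fy=.62)[:,:397]]) if 0 else None
a=cv2.resize(i[20:200,150:330],(400,400)); b=cv2.resize(w,(400,250)); b=cv2.copyMakeBorder(b,0,150,0,0,cv2.BORDER_CONSTANT)
cv2.imwrite('pics/tw.png',np.hstack([a,b]))
P=cloud('side',arm.grab_frame('side')[1]); m=(np.hypot(P[...,0]-.633,P[...,1]-.121)<.07)&(P[...,2]>.09)&(P[...,2]<.14)
q=P[m];q=q[np.argsort(q[:,2])];print(np.round(q[:40:4],3))
E
```

```text
{'vfov': 69.2502326049036, 'cx': 321.2204385186948, 'cy': 203.1270117009664, 'hand_eye': array([[ 9.99999134e-01,  8.57883022e-04, -9.98496259e-04,
        -5.00769980e-04],
       [ 5.11128344e-04, -9.52015282e-01, -3.06050065e-01,
        -7.83521015e-02],
       [-1.21313885e-03,  3.06049290e-01, -9.52014895e-01,
        -1.81258560e-01],
       [ 0.00000000e+00,  0.00000000e+00,  0.00000000e+00,
         1.00000000e+00]])}
[[0.631 0.127 0.114]
 [0.621 0.121 0.119]
 [0.626 0.131 0.12 ]
 [0.628 0.13  0.121]
 [0.625 0.128 0.123]
 [0.643 0.13  0.124]
 [0.632 0.135 0.125]
 [0.639 0.13  0.125]
 [0.641 0.129 0.126]
 [0.64  0.131 0.127]]
```

View pics/tw.png

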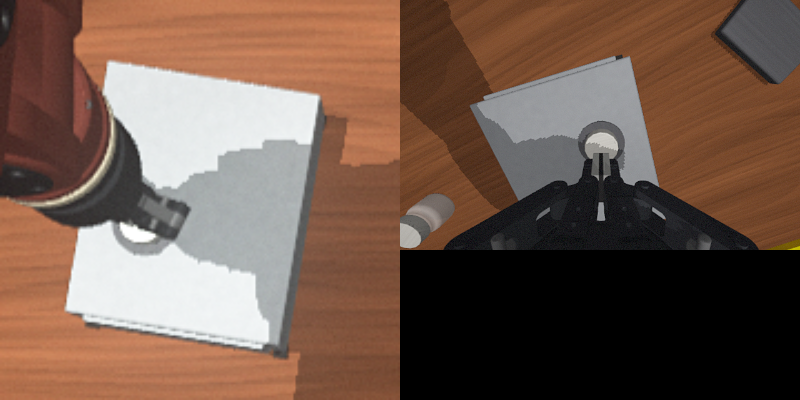

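The fingertips appear 25–30 mm above the reported TCP, with no contact yet. I'll go down in small steps and watch the force.

Emit:
carry_out(deltas=[[[0,0,0],[0,0,0.02],-1],[[0,0,0],[0,0,0.04],-1],[[0,0,0],[0,0,0.06],-1],[[0,0,0],[0,0,0.06],-1]])

```text
time_s: 3.65
tcp_pos: [0.6318, 0.1208, 0.0583]
tcp_rot: [0.85, 0.526, -0.001, -0.001]
contact_force: [-0.2, 0.2, -0.4]
grip_width: 0.0001
```

```bash
python3 - <<'E'
from h import *
for c in('side','top'):
    P=cloud(c,arm.grab_frame(c)[1]); m=(np.hypot(P[...,0]-.633,P[...,1]-.121)<.07)&(P[...,2]>.088)&(P[...,2]<.14)
    q=P[m];q=q[np.argsort(q[:,2])];print(c,np.round(q[:12:2],3))
E
```

```text
side [[0.624 0.125 0.1  ]
 [0.626 0.131 0.101]
 [0.629 0.129 0.101]
 [0.626 0.13  0.102]
 [0.621 0.121 0.104]
 [0.625 0.128 0.104]]
top [[0.619 0.12  0.106]
 [0.619 0.118 0.106]
 [0.621 0.117 0.11 ]
 [0.619 0.12  0.114]
 [0.62  0.122 0.117]
 [0.621 0.115 0.121]]
```

Emit:
carry_out(deltas=[[[0,0,0],[0.0,0,0.02],-1],[[0,0,0],[0,0,0.035],-1],[[0,0,0],[0,0,0.05],-1],[[0,0,0],[0,0,0.05],-1]])

```text
time_s: 4.15
tcp_pos: [0.6318, 0.1209, 0.046]
tcp_rot: [0.85, 0.526, -0.0, -0.001]
contact_force: [0.2, -0.3, 0.3]
grip_width: -0.0002
```

Emit:
carry_out(deltas=[[[0,0,0],[0.0,0,0.01],-1],[[0,0,0],[0,0,0.02],-1],[[0,0,0],[0,0,0.03],-1],[[0,0,0],[0,0,0.03],-1]])

```text
time_s: 4.55
tcp_pos: [0.6322, 0.1209, 0.0385]
tcp_rot: [0.85, 0.526, -0.0, -0.0]
contact_force: [0.9, 0.6, 3.8]
grip_width: 0.0
```

```bash
python3 - <<'E'
from h import *
w,dw=arm.grab_frame('wrist'); i,d=arm.grab_frame('side')
a=cv2.resize(i[190:310,160:310],(500,400)); b=cv2.resize(w[150:390,200:500],(300,240)); b=cv2.copyMakeBorder(b,0,160,0,0,cv2.BORDER_CONSTANT)
cv2.imwrite('pics/d2.png',np.hstack([a,b])); P=cloud('side',d)
m=(np.hypot(P[...,0]-.633,P[...,1]-.121)<.07)&(P[...,2]>.088)&(P[...,2]<.14)
q=P[m];q=q[np.argsort(q[:,2])];print(np.round(q[:12:2],3))
E
```

```text
[[0.626 0.129 0.088]
 [0.622 0.122 0.089]
 [0.628 0.13  0.09 ]
 [0.634 0.134 0.09 ]
 [0.641 0.13  0.09 ]
 [0.624 0.128 0.091]]
```

View pics/d2.png

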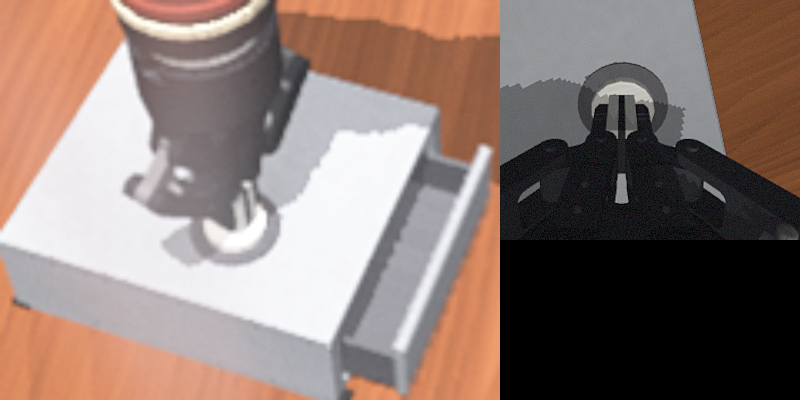

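The drawer is springing open. The real fingertips sit about 40 mm above the reported TCP. I'll retract, open the jaws and look again.

Emit:
carry_out(deltas=[[[0,0,0],[0,0,-0.1],-1],[[0,0,0],[0,0,-0.3],-1],[[0,0,0],[0,0,-0.5],1],[[0,0,0],[0,0,-0.5],1],[[0,0,0],[0,0,-0.5],1],[[0,0,0],[0,-0.5,-0.5],1],[[0,0,0],[0,-0.5,-0.5],1],[[0,0,0],[0,-0.5,-0.5],1],[[0,0,0],[0,-0.5,-0.5],1],[[0,0,0],[0,-0.5,-0.5],1]])

```text
time_s: 5.65
tcp_pos: [0.5197, 0.1768, 0.1626]
tcp_rot: [0.85, 0.526, -0.001, -0.001]
contact_force: [0.6, 0.4, 0.5]
grip_width: 0.0853
```

```bash
python3 - <<'E'
from h import *
o=arm.get_obs();print(o['time_s'],o['tcp_pos'],o['grip_width'])
for c in('side','top','wrist'):
    i,d=arm.grab_frame(c);P=cloud(c,d);z=P[...,2];np.save(c+'1.npy',P)
    m=(np.hypot(P[...,0]-.6325,P[...,1]-.121)<.035)&(z>.02)&(z<.1); q=P[m]
    if len(q): print(c,'near latch z',np.round(np.percentile(q[:,2],[10,50,95]),4),'pad',np.median(q[q[:,2]>np.percentile(q[:,2],95)-.004],0))
    print([(np.round(x['at'],3),round(x['p'],2)) for x in arm.find_in(c,'drawer_spot')])
    if c=='side':
        cv2.imwrite('pics/s3.png',i)
        # fingers
        m=(np.hypot(P[...,0]-o['tcp_pos'][0],P[...,1]-o['tcp_pos'][1])<.09)&(z>.1); q=P[m];q=q[np.argsort(q[:,2])];print('tips',np.round(q[:40:5],3))
E
```

```text
5.65 [0.51965267 0.17676052 0.16255511] 0.08529733974996981
side near latch z [0.0686 0.0717 0.0851] pad [0.63359852 0.12188973 0.08394201]
[(array([0.496, 0.11 , 0.012]), 0.96)]
tips [[0.535 0.223 0.216]
 [0.497 0.141 0.217]
 [0.535 0.223 0.218]
 [0.504 0.137 0.219]
 [0.491 0.138 0.219]
 [0.51  0.133 0.221]
 [0.532 0.222 0.221]
 [0.489 0.137 0.222]]
top near latch z [0.0691 0.072  0.0854] pad [0.63199099 0.11966303 0.08421199]
[(array([0.495, 0.118, 0.012]), 0.85), (array([ 0.546, -0.326,  0.014]), 0.36)]
wrist near latch z [0.0687 0.0708 0.0837] pad [0.63221882 0.1216943  0.08304376]
[(array([0.491, 0.108, 0.015]), 0.62)]
```

View pics/s3.png

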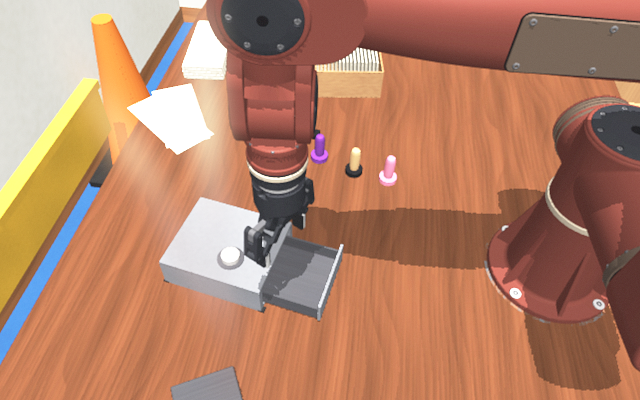

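The drawer is out, with its spot near (.493,.110). The wrist camera agrees with the world frame, so only the fingertips are offset: 40 mm shut and 53 mm open. Next, move to the stamp.

```bash
python3 -c "
from h import *
go([.47,-.02,.16],74)"
```

```text
turn [-0.001 -0.    -0.092] shift [-0.793  0.169  0.014] rows 4.053920274361932
```

Emit:
carry_out(deltas=[[[0,0,-0.09],[-0.8,0.17,0],1],[[0,0,-0.09],[-0.8,0.17,0],1],[[0,0,-0.09],[-0.8,0.17,0],1],[[0,0,-0.09],[-0.8,0.17,0],1],[[0,0,-0.09],[-0.8,0.17,0],1],[[0,0,-0.09],[-0.8,0.17,0],1],[[0,0,-0.09],[-0.8,0.17,0],1]])

```text
time_s: 6.65
tcp_pos: [0.4697, -0.0213, 0.1635]
tcp_rot: [0.8, 0.6, -0.0, -0.001]
contact_force: [-1.1, 0.4, 0.3]
grip_width: 0.0856
```

```bash
python3 -c "
from h import *
go([.4225,-.21,.12],74)"
```

```text
turn [-0.001 -0.    -0.002] shift [-0.778  0.031  0.173] rows 3.9862353553546246
```

Emit:
carry_out(deltas=[[[0,0,0],[-0.78,0.03,0.17],1],[[0,0,0],[-0.78,0.03,0.17],1],[[0,0,0],[-0.78,0.03,0.17],1],[[0,0,0],[-0.78,0.03,0.17],1],[[0,0,0],[-0.78,0.03,0.17],1],[[0,0,0],[-0.78,0.03,0.17],1],[[0,0,0],[-0.78,0.03,0.17],1],[[0,0,0],[-0.78,0.03,0.17],1]])

```text
time_s: 7.45
tcp_pos: [0.423, -0.2092, 0.1212]
tcp_rot: [0.799, 0.601, -0.0, -0.001]
contact_force: [0.1, 0.9, 0.4]
grip_width: 0.0854
```

```bash
python3 - <<'E'
from h import *
print(arm.get_obs()['tcp_pos'])
i,d=arm.grab_frame('wrist');cv2.imwrite('pics/w4.png',i);P=cloud('wrist',d);z=P[...,2]
for lo,hi in((.065,.08),(.03,.06),(.007,.02)):
    q=P[(np.hypot(P[...,0]-.4225,P[...,1]+.21)<.03)&(z>lo)&(z<hi)]
    if len(q):print(lo,len(q),np.round(np.median(q,0),4),np.round((q.min(0)+q.max(0))/2,4))
print([(np.round(x['at'],3),round(x['p'],2)) for x in arm.find_in('wrist','seal_mid')])
go([.4225,-.21,.05],74);go([.4225,-.21,-.013],74)
E
```

```text
[ 0.42303571 -0.2091607   0.12119583]
0.065 492 [ 0.4202 -0.2117  0.0722] [ 0.4216 -0.2126  0.0706]
0.03 190 [ 0.4121 -0.2092  0.0464] [ 0.4162 -0.2117  0.045 ]
0.007 656 [ 0.4136 -0.2072  0.013 ] [ 0.4207 -0.2121  0.0126]
[(array([ 0.411, -0.214,  0.034]), 0.78), (array([ 0.503, -0.243,  0.032]), 0.77), (array([ 0.336, -0.195,  0.013]), 0.57)]
turn [-0.    -0.    -0.001] shift [-0.002 -0.     0.285] rows 1.423400144861208
turn [-0.    -0.    -0.001] shift [-0.003 -0.     0.537] rows 2.6833744791741316
```

View pics/w4.png

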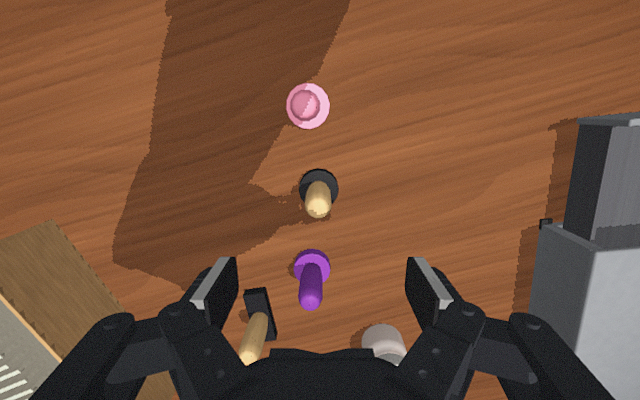

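Emit:
carry_out(deltas=[[[0,0,0],[-0.008,-0.002,0.15],1],[[0,0,0],[-0.008,-0.002,0.3],1],[[0,0,0],[-0.008,-0.002,0.42],1],[[0,0,0],[-0.008,-0.002,0.5],1],[[0,0,0],[-0.008,-0.002,0.53],1],[[0,0,0],[-0.008,-0.002,0.53],1],[[0,0,0],[-0.008,-0.002,0.53],1]])

```text
time_s: 8.25
tcp_pos: [0.4225, -0.2115, -0.0101]
tcp_rot: [0.799, 0.601, 0.0, 0.0]
contact_force: [0.5, -0.1, 0.6]
grip_width: 0.0854
```

```bash
python3 - <<'E'
from h import *
print(arm.get_obs()['tcp_pos'])
P=cloud('side',arm.grab_frame('side')[1]);z=P[...,2]
q=P[(np.hypot(P[...,0]-.4225,P[...,1]+.21)<.075)&(P[...,0]>.4)&(P[...,0]<.45)&(z>.022)];m=abs(q[:,1]+.21)>.025;q=q[m];q=q[np.argsort(q[:,2])];print(np.round(q[:30:3],3))
E
```

```text
[ 0.42246624 -0.21148894 -0.01009247]
[[ 0.431 -0.164  0.042]
 [ 0.41  -0.253  0.044]
 [ 0.403 -0.251  0.046]
 [ 0.406 -0.25   0.046]
 [ 0.413 -0.252  0.047]
 [ 0.429 -0.162  0.048]
 [ 0.448 -0.167  0.05 ]
 [ 0.404 -0.254  0.05 ]
 [ 0.406 -0.249  0.051]
 [ 0.44  -0.159  0.052]]
```

Tips open are at z ≈ 0.042, as predicted. Closing will bring them to about 0.03. Grip.

Emit:
carry_out(deltas=[[[0,0,0],[0,0,0],-1],[[0,0,0],[0,0,0],-1],[[0,0,0],[0,0,0],-1],[[0,0,0],[0,0,0],-1],[[0,0,0],[0,0,0],-1],[[0,0,0],[0,0,0],-1],[[0,0,0],[0,0,0],-1],[[0,0,0],[0,0,0],-1]], grip_force=40)

```text
time_s: 9.1
tcp_pos: [0.4228, -0.2119, -0.0096]
tcp_rot: [0.799, 0.601, 0.0, 0.001]
contact_force: [-1.2, 1.1, 3.9]
grip_width: 0.023
```

Emit:
carry_out(deltas=[[[0,0,0],[0,0,-0.1],-1],[[0,0,0],[0,0,-0.25],-1],[[0,0,0],[0,0,-0.4],-1],[[0,0,0],[0,0,-0.55],-1],[[0,0,0],[0,0,-0.56],-1],[[0,0,0],[0,0,-0.56],-1],[[0,0,0],[0,0,-0.56],-1]])

```text
time_s: 9.8
tcp_pos: [0.422, -0.2112, 0.1288]
tcp_rot: [0.799, 0.601, -0.0, -0.0]
contact_force: [0.1, -1.7, -0.8]
grip_width: 0.023
```

```bash
python3 - <<'E'
from h import *
print(arm.get_obs()['tcp_pos'])
i,d=arm.grab_frame('side');P=cloud('side',d);z=P[...,2];cv2.imwrite('pics/s5.png',cv2.resize(i[60:240,240:480],None,fx=3,fy=3))
go([.45,-.03,.13],79.6); go([.493,.111,.13],79.6)
E
```

```text
[ 0.42204354 -0.21121375  0.12882242]
turn [-0.001 -0.    -0.05 ] shift [ 0.727 -0.093 -0.005] rows 3.665037728860152
turn [-0.001 -0.    -0.05 ] shift [ 1.317 -0.085 -0.005] rows 6.5967711794239525
```

View pics/s5.png

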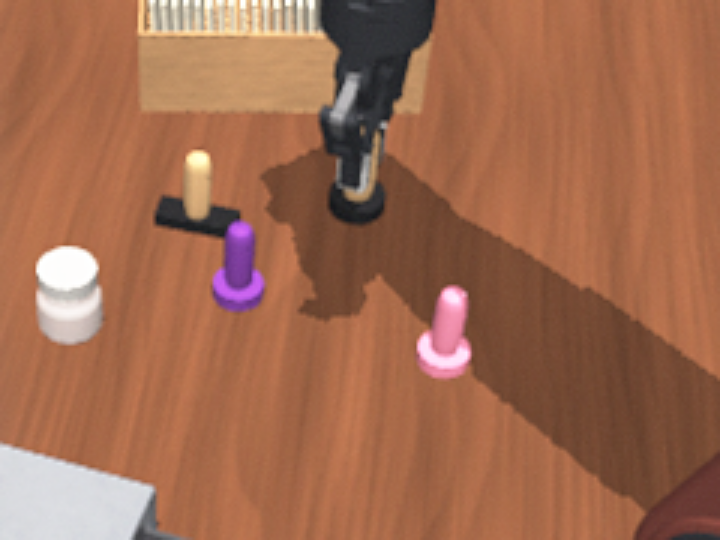

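Grasped, and the stamp hangs upright. Carry it to the drawer.

Emit:
carry_out(deltas=[[[0,0,-0.05],[0.73,-0.09,0],-1],[[0,0,-0.05],[0.73,-0.09,0],-1],[[0,0,-0.05],[0.73,-0.09,0],-1],[[0,0,-0.05],[0.73,-0.09,0],-1],[[0,0,-0.05],[0.73,-0.09,0],-1],[[0,0,-0.05],[0.73,-0.09,0],-1],[[0,0,-0.05],[0.73,-0.09,0],-1]])

```text
time_s: 10.55
tcp_pos: [0.4505, -0.0301, 0.1279]
tcp_rot: [0.769, 0.64, -0.001, -0.001]
contact_force: [0.1, -0.0, -1.0]
grip_width: 0.023
```

```bash
python3 -c "
from h import *
go([.494,.111,.13],79.6)"
```

```text
turn [-0.001 -0.    -0.   ] shift [ 0.587  0.069 -0.008] rows 2.9533440244363334
```

Emit:
carry_out(deltas=[[[0,0,0],[0.587,0.069,0],-1],[[0,0,0],[0.587,0.069,0],-1],[[0,0,0],[0.587,0.069,0],-1],[[0,0,0],[0.587,0.069,0],-1],[[0,0,0],[0.587,0.069,0],-1],[[0,0,0],[0.587,0.069,0],-1],[[0,0,0],[0.587,0.069,0],-1]])

```text
time_s: 11.25
tcp_pos: [0.4941, 0.1096, 0.1279]
tcp_rot: [0.769, 0.639, -0.001, -0.001]
contact_force: [0.3, -0.3, -0.6]
grip_width: 0.023
```

```bash
python3 - <<'E'
from h import *
i,d=arm.grab_frame('wrist');P=cloud('wrist',d)
T=R.from_euler('z',-10.4,degrees=True).as_matrix();L=(P-[.493,.110,0])@T   # drawer axes
z=P[...,2]
q=L[(abs(L[...,0])<.07)&(abs(L[...,1])<.09)]
f=L[(abs(L[...,0])<.06)&(abs(L[...,1])<.06)&(z>.005)&(z<.022)];print('floor',len(f),f.min(0),f.max(0),np.median(f[:,2]))
f=L[(L[...,0]<-.03)&(L[...,0]>-.08)&(abs(L[...,1])<.06)&(z>.055)&(z<.066)];print('front top',len(f),np.median(f,0))
for s in(1,-1):
    f=L[(abs(L[...,0])<.04)&(abs(L[...,1]*s-.07)<.02)&(z>.038)&(z<.05)];print('wall',len(f),np.median(f,0) if len(f) else'')
go([.494,.111,.006],79.6)
E
```

```text
floor 9399 [-0.05760858 -0.05999114  0.00950722] [0.05997177 0.05997615 0.01580989] 0.013178048097100131
front top 1075 [-0.05490226 -0.00366623  0.06090894]
wall 444 [-0.00213117  0.06867214  0.04305629]
wall 440 [-0.00249026 -0.06600924  0.04280409]
turn [-0.001 -0.    -0.002] shift [ 0.005 -0.     0.488] rows 2.439277198149177
```

Emit:
carry_out(deltas=[[[0,0,0],[0.005,0,0.15],-1],[[0,0,0],[0.005,0,0.3],-1],[[0,0,0],[0.005,0,0.4],-1],[[0,0,0],[0.005,0,0.45],-1],[[0,0,0],[0.005,0,0.47],-1],[[0,0,0],[0.005,0,0.48],-1],[[0,0,0],[0.005,0,0.485],-1],[[0,0,0],[0.005,0,0.485],-1]])

```text
time_s: 12.1
tcp_pos: [0.4949, 0.111, 0.0078]
tcp_rot: [0.769, 0.639, 0.0, -0.0]
contact_force: [0.6, 0.2, -0.7]
grip_width: 0.0234
```

Emit:
carry_out(deltas=[[[0,0,0],[0,0,0.006],-1],[[0,0,0],[0,0,0.012],-1],[[0,0,0],[0,0,0.016],-1],[[0,0,0],[0,0,0.016],-1]])

```text
time_s: 12.5
tcp_pos: [0.4953, 0.111, 0.0044]
tcp_rot: [0.769, 0.639, 0.0, -0.0]
contact_force: [-0.9, -0.0, 4.7]
grip_width: 0.023
```

Emit:
carry_out(deltas=[[[0,0,0],[0,0,0],0],[[0,0,0],[0,0,0],0.6],[[0,0,0],[0,0,0],0.8],[[0,0,0],[0,0,0],0.8],[[0,0,0],[0,0,0],0.8],[[0,0,0],[0,0,-0.1],0.8],[[0,0,0],[0,0,-0.25],0.8],[[0,0,0],[0,0,-0.45],0.8],[[0,0,0],[0,0,-0.65],0.8],[[0,0,0],[0,0,-0.7],0.8]])

```text
time_s: 13.5
tcp_pos: [0.4976, 0.1108, 0.1854]
tcp_rot: [0.769, 0.639, 0.003, 0.002]
contact_force: [0.3, 0.2, 0.2]
grip_width: 0.0769
```

Emit:
carry_out(deltas=[[[0,0,0],[-0.5,0,-0.1],0.8],[[0,0,0],[-0.5,0,-0.1],0.8],[[0,0,0],[-0.5,0,-0.1],0.8],[[0,0,0],[-0.5,0,-0.1],0.8],[[0,0,0],[-0.5,0,-0.1],0.8],[[0,0,0],[-0.5,0,-0.1],0.8]])

```text
time_s: 14.1
tcp_pos: [0.4744, -0.0114, 0.2095]
tcp_rot: [0.769, 0.639, 0.003, 0.002]
contact_force: [-0.4, 0.2, -0.8]
grip_width: 0.077
```

```bash
python3 - <<'E'
from h import *
T=R.from_euler('z',-10.4,degrees=True).as_matrix()
i,d=arm.grab_frame('side');cv2.imwrite('pics/s6.png',cv2.resize(i[90:350,150:400],None,fx=2.2,fy=2.2))
for c in('side','top'):
    P=cloud(c,arm.grab_frame(c)[1]);z=P[...,2];L=(P-[.493,.110,.014])@T
    n=np.hypot(L[...,0],L[...,1])<.035
    for lo,hi in((.064,.08),(.008,.018)):
        q=L[n&(L[...,2]>lo)&(L[...,2]<hi)]
        print(c,len(q),np.round(np.median(q,0),4) if len(q) else '',np.round((q.min(0)+q.max(0))/2,4) if len(q) else '')
    q=P[(np.hypot(P[...,0]-.555,P[...,1]+.323)<.03)&(z>.066)];print('oblong',len(q),np.median(q,0) if len(q) else '')
    f=L[(L[...,0]<-.03)&(L[...,0]>-.08)&(abs(L[...,1])<.06)&(z>.055)&(z<.066)];print('front',np.median(f,0))
E
```

```text
side 106 [0.0013 0.0039 0.0719] [0.0023 0.0037 0.0703]
side 206 [-0.0025  0.0096  0.0135] [0.003  0.0027 0.013 ]
oblong 50 [ 0.55660887 -0.32067705  0.07143543]
front [-0.05457846  0.0052904   0.04727992]
top 0  
top 0  
oblong 122 [ 0.55478689 -0.32436371  0.07349666]
front [nan nan nan]
  return _methods._mean(a, axis=axis, dtype=dtype,
  ret = um.true_divide(
```

View pics/s6.png

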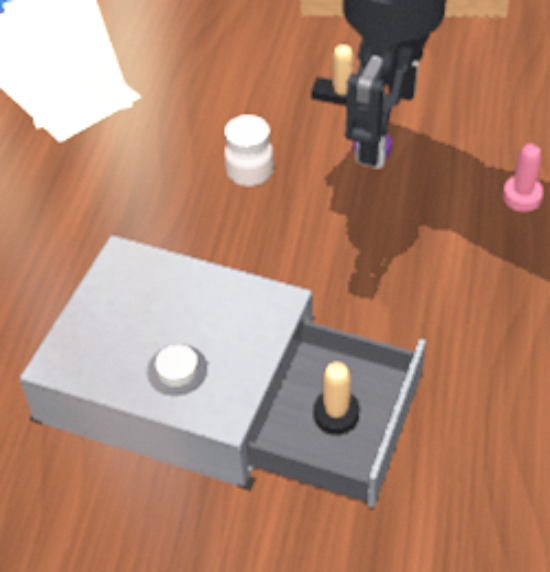

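The round stamp stands upright in the middle of the open drawer, at crop pixel (336,395). The oblong one is unmoved and the arm is clear. Handing in.

```bash
python3 -c "
from station import arm
print(arm.close_job())"
```

```text
the job is handed in; nothing more can be done
None
```

I pressed the latch and the drawer sprang open. I then stood the round stamp with the black base upright on the drawer floor and handed the job in. The robot's clock read about 14 s when the arm last moved.

**Last checks:**
- **Stamp:** the side camera put it about 2 mm in x and 4 mm in y from the drawer point. Its top and base centres lined up, and its top was about 72 mm above the floor, so it is upright.
- **Drawer:** the front panel was about 55 mm in front of the drawer point, so the drawer is fully out.
- **Oblong stamp:** it stayed within 1–2 mm of where it started.
- **Arm:** it was clear of everything, with wrist force under 1 N.

**Checks that failed or disagreed:**
- **Fingertips:** they really end about 40 mm short of the reported TCP when shut and about 53 mm when open. The first press stopped in the air without touching the latch. I found the gap from depth and contact force, then allowed for it in the press and in the grasp and placing heights.
- **Top camera:** it gave no readings around the drawer in the final check, probably because the arm was in its view. The stamp and drawer checks therefore rest on the side camera alone.

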